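Unlock the sander guard and load the sloping rest

TASK

Load the bench belt sander: draw its locking bolt all the way back to free the guard, slide the guard fully open, then gently lay the flat rectangular steel blank on the sloping work rest under it, flat on the rest, about the middle of its width, with one short end squarely up against the ledge at the bottom. Leave the guard open and the bolt drawn, and leave the two other steel offcuts, one round and one a tube, where they stand.

Things in the scene. Friction and masses are not known exactly. Their poses are not given: they have to be found in the camera images.
- sander: Low green bench belt sander, fixed. Origin: underside; z up, x away from the robot, y left: offsets below are in these axes, heights above the bench. Base plate x -100 to 80, y -163 to 167 mm, 12 mm thick, low rails along y at x -78 and 63; brown belt on a housing at x 85 to 185, 86 mm high. The sloping rest lies at y -140 to -10 mm, under the guard when that is closed.
- rest (a point): Where the rest's surface meets the ledge, mid-width, 35 mm high. x up the slope, y along the ledge (sander's y), z out of the surface. Steel plate, 110 mm up the slope, 130 wide, tilted 20 degrees, low edge to the robot; ledge 6 mm thick, 12 mm proud, all along it. Steel left on the slope stays put until pushed. The closed guard's panel is 38 mm off it; the open guard's edge is at y 80 mm.
- bolt (a joint): Locking bolt: flat steel bar 14 mm wide, top 43 mm high, along x at the sander's near side, between two guide cheeks (47 mm high, x -127 to -97). 0 = locked, its nose beside the guard's left edge; grows as it is drawn to -x (towards the robot); 0.036 m = fully drawn; frees the guard from 0.026. Takes about 2 N, stays where left. Starts at 0 to 0.005.
- bolt_knob (a point): Centre of the top of the bolt's round upright steel peg, 12 mm diameter, 43 to 85 mm high; moves with the bolt. At joint 0 it is at x -140, y 1 mm of the sander. On its far (+x) side 50 mm are free, above the 47 mm high guide cheeks, before the guard's near edge.
- guard (a joint): Guard: clear panel in a dark steel frame, 130 mm wide in y, x -80 to 65 mm, its top rising from 68 mm (near) to 121 mm (far). 0 = closed over the rest; grows as it slides to the sander's +y (left); 0.145 m = fully open. Takes about 3 N, stays where left, blocked by the locked bolt. Starts at 0 to 0.002.
- guard_tab (a point): Middle of the top of the guard's upright steel push tab, 8 mm thick in y, 50 mm wide in x, top 150 mm high; the panel under it is 97 mm high at its middle (88 near, 106 far). Moves with the guard. At joint 0 it is at x -7, y -25 mm of the sander, 50 mm left of the rest's middle.
- blank: The workpiece: flat rectangular plain steel bar, 70 (x) by 45 (y) by 18 mm (z), about 0.42 kg. Origin at its centre, 9 mm above the bench at the start. It lies flat, left of the sander, in one of three places shared with the round and tube stubs. Well loaded, its centre is 35 mm up the slope from the ledge, 9 mm off the rest.
- round_stub: Bystander: upright solid round steel offcut, diameter 40, height 45 mm; origin under its centre.
- tube_stub: Bystander: upright steel tube offcut, diameter 48, bore 32, height 40 mm; origin under its centre.
Not all that is in view belongs to the job. What is shaped like the blank but brown or yellow is not meant.

How it is judged:
By the outcome, as a careful person would: the job done as asked, in the order asked, and still so for the second after the job is handed in, with the robot touching nothing.
It also fails if it takes over 67 s, if anything falls off the work surface, if the arm or the gripper's body presses on something with over 40 N, if the wrist force passes 120 N, or if a joint passes its speed limit or range.

ROBOT

A 6-joint arm with a two-finger parallel gripper is mounted at the origin on the work surface. World frame = base frame: x ahead of the robot, y to its left, z up, the work surface at z = 0. Lengths are in m, angles in degrees, forces in N, time in s.
With the tool pointing down it reaches from about 0.375 to 0.925 m from the base axis. Payload 5.7 kg.
Tool frame: the origin (TCP) lies between the finger pads; the fingertips stand ctrl.nose_length ahead of it and the grasp point (between the pads) lies 6 mm ahead of it (ctrl.nose_length is the distance from the TCP to the fingertips, in m); z points along the fingers, y is the line along which they close (so a half turn about z gives the same grasp; the last joint's range is limited). The gripper opens to 88 mm and grips with 3 to 60 N. Pads are 20 mm wide; open, the fingers measure 115 mm over their backs; the gripper's body (75 mm by 178 mm) begins 61 mm behind the grasp point.
Start: joints at [-77.24, 20.558, 86.54, -0, 72.909, -6.595], TCP at [0.199, -0.566, 0.248] pointing down, gripper open.
Joint ranges: [-170.27, 170.27], [-57.76, 135], [12.27, 136.19], [-55.21, 235.2], [11.17, 155.16], [-170.74, 170.74]. Speed limits (degrees/s): [136.94, 136.94, 180, 180, 180, 180].

INTERFACE

Orientations are given as [roll, pitch, yaw] about the fixed x, y, z axes, in that order (R = Rz(yaw) Ry(pitch) Rx(roll)).
In Python, from rig import readout, vision, job, look_for, regions_of, ctrl gives the robot as it stands. The module is installed in compiled form; this text tells all that it offers.
- The arm moves only by the tool step_arm, never from a script. Its argument "rows" is a list that holds one entry, the list of rows, each a list of 6 numbers: the shift along the world's x, y, z in mm, then the turn, a rotation vector about the world's x, y, z in rad. A call has 1 to 12 rows; each row shifts and turns the commanded pose from where the row before left it; what a row does not reach is not made up. A row lasts 1/8 s, in which the tool goes at most 62.5 mm and 10.7 degrees, less where a joint would pass 70% of its speed; a pose out of reach is approached as far as the arm can. A call with a gripper value outside its range is refused whole. "fingers" is the finger opening in mm, from 0 to 87.8, set as the call begins (left out, the last holds). The fingers move at their own pace and stop on an object; "force" is the grip in N (left out, the last holds). Time passes only in rows, so rows that do not move let the fingers close. It gives the time, the measured TCP pose, the force, the opening and the grip force at its end, in the units of the state.
- readout.state(): the state, without advancing time (a new reading comes with each control period).
- vision.camera(name): name is "scene" or "top" or "wrist"; returns a dict with "frame" (420x560x3 uint8, blue, green, red), "depth" (420x560 float32, m along the optical axis (not along the pixel's ray), 0 where there is no reading), "intrinsics" (3x3 intrinsics, pixels), "k1" (the pictures are not rectified: a ray, as slopes to the right and down, at radius r is drawn at 1 + k1 r^2 times it, then the intrinsics apply), "extrinsics" (4x4, takes a point from world to camera coordinates); the wrist camera has in their place "T_tool_cam" (4x4, takes a point from camera to tool coordinates, whose origin is the TCP and whose axes are the flange's). Camera axes: x right, y down, z forward; pixel columns grow to the right and rows downward; lengths in m; the calibration is good to about 2 mm. A picture is of the moment at which its call begins: read the wrist's pose just before it.
- job.close_job(): hands the job in; it is judged then, once.
Trained networks look in a picture, given as the dict that the camera call returned (one of the last four; its "shot" number tells which), for a name from the list of things; names that differ only in an ending like _2 or _b are one class to them, and where a whole thing is asked for, a point or a joint stands for the part that bears it (a point fixed in the world has none). Each returns a list of dicts, best first, with "score" (0 to 1); they miss things now and then, are a little off and sometimes report something else, mostly with a low value. They report only what shows in the picture. A call takes as long as a camera call. They do not tell look-alikes from the thing itself.
- look_for(label, picture): "position" ([x, y, z] in m, in the coordinates of the camera as it stood for that picture, good to about 4 mm: the middle of the surface that is visible of it).
- regions_of(label, picture): "pixels" (420x560 bool, what is visible of it).
The state is a dict: "time_s": time; "joints": joint angles; "qd": joint speeds; "effort": joint torques, N m; "position": TCP position; "eef_rot": TCP orientation; "contact_force": force on the tool from outside, world axes, zero at the start; "wrist_torque": the same for the moment, N m; "opening": finger opening in m; "grasp_force": force on a finger pad.
Only numpy, scipy, OpenCV 4.12 (cv2) and the standard library are available. Lean on these libraries where they do the work, as an engineer would, in place of code of your own. Each camera call takes 0.05 s, during which the arm holds its last target. There are 200 camera calls.

## Working session

There is one attempt and no reset: what is moved stays moved. The work goes in short steps, Python scripts to look and compute and a tool call to move; the robot and the scene stay as the last step left them, time stands still between calls to the robot, and variables do not carry over. Pictures are saved under pics/ and viewed, at most 10 in all, crops included, and the job is handed in when it is done.

Besides the shell and the picture viewer there is one more tool, called after "Request:" as name([rows], argument=value, ...), one row to a line, values as JSON. step_arm: Moves the arm, as the interface text tells. Its arguments: {"type":"object","properties":{"rows":{"type":"array"},"fingers":{"type":"number"},"force":{"type":"number"}},"required":["rows"]}

```bash
mkdir -p pics; cat > h.py <<'E'
import numpy as np, cv2
from rig import readout, vision, job, look_for, regions_of, ctrl
from scipy.spatial.transform import Rotation as R
def T_wc(p,st=None):
    if 'extrinsics' in p and p['extrinsics'] is not None: return np.linalg.inv(np.array(p['extrinsics']))
    T=np.eye(4);T[:3,:3]=R.from_euler('xyz',st['eef_rot'],degrees=True).as_matrix();T[:3,3]=st['position']
    return T@np.array(p['T_tool_cam'])
def cloud(p,st=None):
    """world xyz for each pixel (HxWx3), nan where no depth"""
    d=p['depth'];K=np.array(p['intrinsics']);h,w=d.shape
    g=np.stack(np.meshgrid(np.arange(w),np.arange(h)),-1).reshape(-1,1,2).astype(np.float64)
    u=cv2.undistortPoints(g,K,np.array([p['k1'],0,0,0.])).reshape(h,w,2)
    c=np.dstack([u*d[...,None],d]).astype(float);c[d==0]=np.nan
    T=T_wc(p,st);return c@T[:3,:3].T+T[:3,3]
def w(pos,p,st=None):
    T=T_wc(p,st);return T[:3,:3]@np.array(pos)+T[:3,3]
E
python3 - <<'E'
from h import *
print(ctrl.nose_length, readout.state())
for n in ['top','scene']:
    p=vision.camera(n);cv2.imwrite(f'pics/{n}0.png',p['frame']);C=cloud(p)
    for l in ['sander','bolt_knob','guard_tab','blank','round_stub','tube_stub']:
        for r in look_for(l,p)[:3]: print(n,l,round(r['score'],2),w(r['position'],p).round(4))
E
```

```text
0.025 {'time_s': 0.0, 'joints': array([-7.72386619e+01,  2.05958619e+01,  8.65965085e+01, -1.23162080e-03,
        7.29099620e+01, -6.59456338e+00]), 'qd': array([ 0.11024083,  0.0300712 ,  0.0049393 , -0.04122564,  0.13735498,
       -0.01769894]), 'effort': array([ 1.24480015e-03, -5.15375841e+01, -2.70726693e+01,  6.74829329e-02,
        3.49224731e-02, -1.44975575e-04]), 'position': array([ 0.19870784, -0.56546948,  0.24684758]), 'eef_rot': array([-1.79898210e+02, -1.05833310e-02,  1.93562551e+01]), 'contact_force': array([-0.2494104 ,  1.13624445,  0.3373013 ]), 'wrist_torque': array([0.04910775, 0.02743908, 0.07396752]), 'grasp_force': 0.0, 'opening': 0.08769240546027698}
top sander 0.63 [ 0.5274 -0.0799  0.0441]
top sander 0.59 [ 0.68   -0.1137  0.0636]
top bolt_knob 0.78 [ 0.5289 -0.0815  0.0442]
top bolt_knob 0.52 [ 0.6773 -0.1165  0.0603]
top guard_tab 0.89 [ 0.6121 -0.1747  0.0932]
top blank 0.88 [0.4357 0.401  0.0166]
top blank 0.77 [0.3019 0.5013 0.0162]
top blank 0.63 [0.5337 0.4865 0.0181]
top round_stub 0.73 [0.5657 0.3497 0.0449]
top tube_stub 0.55 [0.4139 0.2616 0.0372]
scene sander 0.7 [ 0.7184 -0.0935  0.0607]
scene bolt_knob 0.52 [ 0.5311 -0.0841  0.0376]
scene guard_tab 0.74 [ 0.6623 -0.1611  0.1001]
scene blank 0.86 [0.4253 0.5176 0.0183]
scene blank 0.73 [0.319  0.5055 0.0216]
scene blank 0.62 [0.4493 0.4026 0.0178]
scene tube_stub 0.97 [0.4284 0.2599 0.0278]
scene tube_stub 0.26 [ 0.5293 -0.082   0.0419]
```

View pics/top0.png

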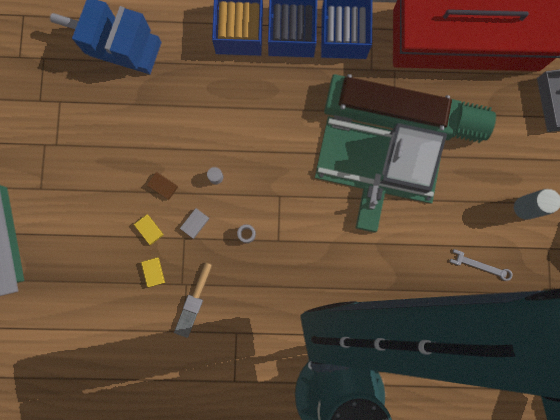

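View pics/scene0.png

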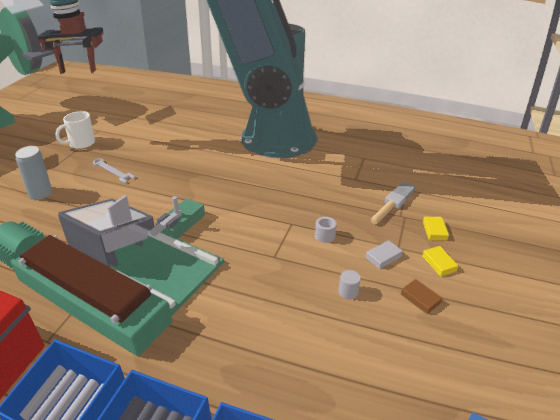

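The top view shows the sander around (400,150), yawed a little. Its knob is near (374,190) and the tab near (397,145). The grey blank is at (194,222), between the round stub at (214,175) and the tube at (246,233). The yellow and brown look-alikes are at (149,229), (152,272) and (160,186).

```bash
python3 - <<'E'
from h import *
for n in ['top','scene']:
    p=vision.camera(n);C=cloud(p);f=cv2.cvtColor(p['frame'],cv2.COLOR_BGR2HSV)
    x,y,z=C[...,0],C[...,1],C[...,2]
    near=(x>.4)&(x<.95)&(y>-.4)&(y<.15)
    belt=near&(f[...,0]<15)&(f[...,1]>90)&(f[...,2]<110)&(z>.06)&(z<.1)
    r=cv2.minAreaRect(C[belt][:,:2].astype(np.float32)*1000);print(n,'belt',r,np.median(z[belt]))
    base=near&(f[...,0]>60)&(f[...,0]<95)&(f[...,1]>60)&(z>.006)&(z<.02)
    r=cv2.minAreaRect(C[base][:,:2].astype(np.float32)*1000);print('base',r,base.sum())
    k=near&(z>.06)&(np.hypot(x-.53,y+.083)<.04);print('knob',k.sum(),C[k].mean(0),C[k].max(0))
    k=near&(z>.125)&(x<.72);q=C[k];print('tab',k.sum(),q.mean(0),q.min(0),q.max(0))
    b=(np.hypot(x-.44,y-.40)<.065)&(z>.01)&(z<.03)&(f[...,1]<70)
    r=cv2.minAreaRect(C[b][:,:2].astype(np.float32)*1000);print('blank',r,np.median(z[b]),C[b].mean(0))
    for l in ['bolt_knob','guard_tab']:
        for m in regions_of(l,p)[:2]:
            mm=m['pixels'];ys,xs=np.where(mm);print(l,m['score'],mm.sum(),xs.min(),xs.max(),ys.min(),ys.max(),np.nanmax(z[mm]),np.nanmean(C[mm],0))
    for nm,(a,b_,c,d) in {'k':(355,395,170,215),'t':(380,420,120,170)}.items():
        pass
    if n=='top':cv2.imwrite('pics/crop.png',cv2.resize(p['frame'][60:240,310:500],None,fx=3,fy=3,interpolation=cv2.INTER_CUBIC))
E
```

```text
top belt ((829.3121948242188, -189.84690856933594), (389.4012451171875, 214.94854736328125), 79.83074188232422) 0.08454079759444821
base ((627.931396484375, -135.64891052246094), (399.5480651855469, 197.94448852539062), 81.45289611816406) 3083
knob 39 [ 0.52013756 -0.08621161  0.07445773] [ 0.56356843 -0.0692542   0.08899127]
tab 109 [ 0.62625464 -0.12897453  0.14343749] [ 0.60179872 -0.23483533  0.1251393 ] [ 0.69266345 -0.11827109  0.15568625]
blank ((436.3558654785156, 400.74554443359375), (45.52293014526367, 68.94896697998047), 54.6966552734375) 0.016951525391898592 [0.43584819 0.40052511 0.01696258]
bolt_knob 0.69 205 369 379 174 208 0.08899126830397908 [ 0.53045199 -0.0812256   0.04616282]
guard_tab 0.88 3211 381 446 124 192 0.155686252288884 [ 0.61446777 -0.17551745  0.0932803 ]
guard_tab 0.38 15527 315 495 74 232 0.155686252288884 [ 0.67016333 -0.1226242   0.05567608]
scene belt ((840.34912109375, -141.28082275390625), (296.9059143066406, 212.1637420654297), 78.72798156738281) 0.08531538796633575
base ((710.6405029296875, -49.566009521484375), (312.97003173828125, 441.5494384765625), 52.52174758911133) 4501
knob 66 [ 0.51096079 -0.07802229  0.07371109] [ 0.56459976 -0.06903345  0.08564793]
tab 254 [ 0.63327691 -0.12482879  0.13965631] [ 0.60687671 -0.13436856  0.12509635] [ 0.65618249 -0.11806281  0.15140606]
blank ((439.8294372558594, 400.3504638671875), (46.952274322509766, 72.35362243652344), 55.61058044433594) 0.017079124099674547 [0.44294795 0.4007056  0.01678074]
bolt_knob 0.52 286 150 181 196 235 0.08564792661088483 [ 0.53283302 -0.08025011  0.04841255]
guard_tab 0.72 3185 58 153 197 265 0.1513171012515061 [ 0.65124746 -0.1700623   0.09255699]
```

View pics/crop.png

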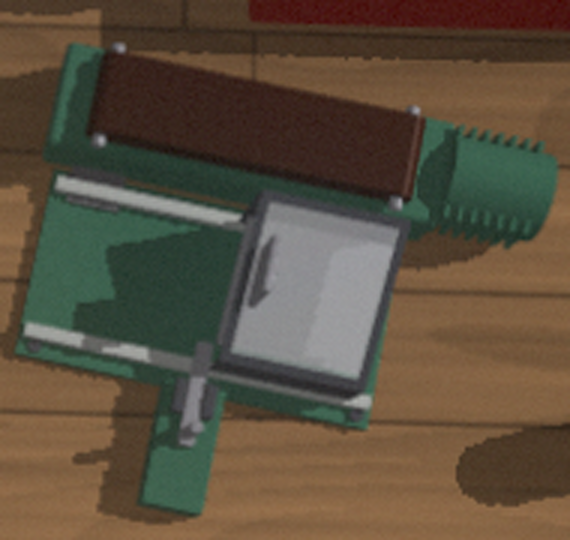

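```bash
python3 - <<'E'
from h import *
st=readout.state();p=vision.camera('wrist');print(np.round(p['T_tool_cam'],3),p['intrinsics'][0],st['position'])
E
```

```text
[[-0.001 -0.965 -0.264  0.071]
 [ 1.    -0.001 -0.001 -0.001]
 [ 0.    -0.264  0.965 -0.137]
 [ 0.     0.     0.     1.   ]] [348.63261955   0.         278.40524949] [ 0.19884066 -0.56607695  0.24764809]
```

Request:
step_arm([
  [[40,52,12,0,0,-0.1],[40,52,12,0,0,-0.1],[40,52,12,0,0,-0.1],[40,52,12,0,0,-0.1],[40,52,12,0,0,-0.1],[40,52,12,0,0,-0.03],[40,52,12,0,0,0],[38,52,12,0,0,0],[0,30,0,0,0,0],[0,0,0,0,0,0],[0,0,0,0,0,0]],
])

```text
time_s: 2.42
position: [0.4973, -0.1459, 0.3378]
eef_rot: [180.0, -0.0, -11.0]
contact_force: [-0.3, -0.9, -0.9]
opening: 0.0877
grasp_force: 0.0
```

```bash
python3 - <<'E'
from h import *
st=readout.state();p=vision.camera('wrist');cv2.imwrite('pics/w1.png',p['frame']);C=cloud(p,st);np.save('C1.npy',C)
f=cv2.cvtColor(p['frame'],cv2.COLOR_BGR2HSV)
x,y,z=C[...,0],C[...,1],C[...,2]
k=(z>.075)&(z<.1)&(np.hypot(x-.515,y+.083)<.03);print('knob',k.sum(),np.nanmean(C[k],0),C[k].min(0),C[k].max(0))
k=(z>.14)&(z<.16)&(np.hypot(x-.63,y+.127)<.05);q=C[k];print('tab',k.sum(),q.mean(0),q.min(0),q.max(0))
print(cv2.minAreaRect(q[:,:2].astype(np.float32)*1000))
g=(f[...,0]>60)&(f[...,0]<95)&(f[...,1]>60)
b=g&(z>.078)&(z<.095);print('housing',cv2.minAreaRect(C[b][:,:2].astype(np.float32)*1000),b.sum())
belt=(f[...,0]<15)&(z>.075)&(z<.095)&(f[...,1]>90)&(x>.65);print('belt',cv2.minAreaRect(C[belt][:,:2].astype(np.float32)*1000))
wht=(z>.012)&(z<.03)&(f[...,1]<60)&(f[...,2]>130)&(x>.45)
print('table',np.nanmedian(z[(z<.02)&(f[...,0]<25)]))
E
```

```text
knob 98 [ 0.49906304 -0.07833034  0.08379525] [ 0.49268804 -0.0832336   0.07509637] [ 0.50445068 -0.07172639  0.08717542]
tab 604 [ 0.62797723 -0.12852681  0.14937984] [ 0.60385124 -0.1368188   0.14001792] [ 0.65304695 -0.12001242  0.15246319]
((628.4520263671875, -128.0181121826172), (8.625190734863281, 49.5988655090332), 78.26884460449219)
housing ((590.28173828125, -170.6717071533203), (139.02099609375, 9.703926086425781), 60.63270950317383) 7
belt ((0.0, 0.0), (0.0, 0.0), 0.0)
table 0.00023010903791503834
```

View pics/w1.png

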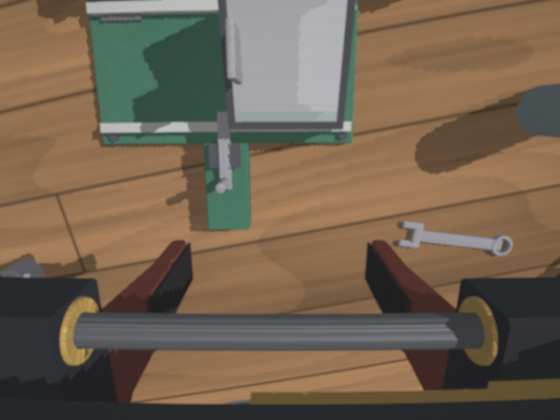

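The knob is at (0.499,-0.078), top 85 mm high. The tab is at (0.628,-0.128), top 150 mm high. Sander yaw is about -11.6°. All of this agrees with the sizes given. The knob sits at (222,187) px.

Request:
step_arm([
  [[1,34,-50,0,0,-0.01],[1,34,-50,0,0,0],[0,0,-50,0,0,0],[0,0,-50,0,0,0],[0,0,-40,0,0,0],[0,0,-20,0,0,0],[0,0,0,0,0,0],[0,0,0,0,0,0]],
], fingers=50)

```text
time_s: 3.48
position: [0.5001, -0.0783, 0.0785]
eef_rot: [180.0, -0.1, -11.6]
contact_force: [-0.1, -1.0, -0.0]
opening: 0.0501
grasp_force: 0.0
```

Request:
step_arm([
  [[0,0,0,0,0,0],[0,0,0,0,0,0],[0,0,0,0,0,0],[0,0,0,0,0,0],[0,0,0,0,0,0],[0,0,0,0,0,0]],
], fingers=0, force=15)

```text
time_s: 4.22
position: [0.4994, -0.0779, 0.0779]
eef_rot: [180.0, -0.0, -11.6]
contact_force: [-1.5, -5.3, 1.9]
opening: 0.0113
grasp_force: 15.0
```

Request:
step_arm([
  [[-7,1.4,0,0,0,0],[-7,1.4,0,0,0,0],[-7,1.4,0,0,0,0],[-6,1.2,0,0,0,0],[-3,0.6,0,0,0,0],[0,0,0,0,0,0],[0,0,0,0,0,0]],
])

```text
time_s: 5.1
position: [0.4699, -0.0722, 0.078]
eef_rot: [179.9, -0.1, -11.6]
contact_force: [-1.2, -7.2, 1.5]
opening: 0.0119
grasp_force: 15.0
```

Request:
step_arm([
  [[-2,0.4,0,0,0,0],[-2,0.4,0,0,0,0],[0,0,0,0,0,0],[0,0,0,0,0,0]],
])

```text
time_s: 5.6
position: [0.4686, -0.072, 0.0781]
eef_rot: [179.9, -0.4, -11.6]
contact_force: [4.9, -6.8, -6.9]
opening: 0.0112
grasp_force: 15.0
```

Request:
step_arm([
  [[-2,0.4,0,0,0,0],[-2,0.4,0,0,0,0],[0,0,0,0,0,0]],
], force=25)

```text
time_s: 5.98
position: [0.4679, -0.0719, 0.0784]
eef_rot: [179.9, -0.7, -11.6]
contact_force: [12.8, -6.8, -15.6]
opening: 0.0117
grasp_force: 25.0
```

Request:
step_arm([
  [[0,0,0,0,0,0],[0,0,0,0,0,0],[0,0,0,0,0,0]],
], fingers=40)

```text
time_s: 6.35
position: [0.4607, -0.0693, 0.0776]
eef_rot: [-180.0, 0.1, -11.6]
contact_force: [-0.6, 0.0, -0.1]
opening: 0.0377
grasp_force: 0.0
```

Request:
step_arm([
  [[0,0,60,0,0,0],[0,0,60,0,0,0],[55,-20,0,0,0,0],[55,-20,0,0,0,0],[57.5,-18.5,0,0,0,0],[0,0,-30,0,0,0],[0,0,-26,0,0,0],[0,0,0,0,0,0],[0,0,0,0,0,0]],
])

```text
time_s: 7.48
position: [0.6291, -0.1282, 0.1425]
eef_rot: [-180.0, -0.0, -11.6]
contact_force: [0.0, 0.3, 0.8]
opening: 0.04
grasp_force: 0.0
```

Request:
step_arm([
  [[0,0,0,0,0,0],[0,0,0,0,0,0],[0,0,0,0,0,0],[0,0,0,0,0,0],[0,0,0,0,0,0]],
], fingers=0, force=15)

```text
time_s: 8.1
position: [0.6291, -0.1284, 0.1422]
eef_rot: [180.0, -0.0, -11.6]
contact_force: [-0.1, -0.5, 3.7]
opening: 0.0079
grasp_force: 15.0
```

Tab gripped. Next I slide it about 140 mm along the sander's +y, which is (0.201, 0.980) in world axes.

Request:
step_arm([
  [[2,10,0,0,0,0],[4,20,0,0,0,0],[4,20,0,0,0,0],[4,20,0,0,0,0],[4,20,0,0,0,0],[4,20,0,0,0,0],[4,16,0,0,0,0],[2,10,0,0,0,0],[0,0,0,0,0,0],[0,0,0,0,0,0]],
])

```text
time_s: 9.35
position: [0.6557, 0.0103, 0.1422]
eef_rot: [-179.9, 0.2, -11.5]
contact_force: [-4.7, 3.9, 7.9]
opening: 0.0078
grasp_force: 15.0
```

Request:
step_arm([
  [[0.6,3,0,0,0,0],[0.6,3,0,0,0,0],[0.4,2,0,0,0,0],[0,0,0,0,0,0],[0,0,0,0,0,0]],
])

```text
time_s: 9.98
position: [0.6563, 0.0133, 0.1421]
eef_rot: [179.7, 0.2, -11.5]
contact_force: [-9.0, -13.2, 10.2]
opening: 0.0082
grasp_force: 15.0
```

Request:
step_arm([
  [[0,0,0,0,0,0],[0,0,0,0,0,0],[0,0,60,0,0,0],[-20,-30,50,0,0,0],[-30,-45,30,0,0,0],[-33,-50,30,0,0,0],[-33,-48,30,0,0,0],[0,0,0,0,0,0],[0,0,0,0,0,0]],
], fingers=40)

```text
time_s: 11.1
position: [0.5466, -0.1508, 0.3379]
eef_rot: [-179.9, -0.0, -11.6]
contact_force: [-0.4, 0.5, -0.8]
opening: 0.0398
grasp_force: 0.0
```

```bash
python3 - <<'E'
from h import *
st=readout.state();print(st['position'],st['eef_rot'])
p=vision.camera('wrist');cv2.imwrite('pics/w2.png',p['frame']);C=cloud(p,st);np.savez('C2.npz',C=C,f=p['frame'])
ps=np.deg2rad(-11.6);O=np.array([.640,-.1065])
s=(C[...,:2]-O)@np.array([[np.cos(ps),-np.sin(ps)],[np.sin(ps),np.cos(ps)]])
S=np.dstack([s,C[...,2]])*1000
r=(abs(S[...,1]+75)<50)&(abs(S[...,0])<110)
for a in range(-110,75,5):
    q=S[r&(abs(S[...,0]-a)<2.5)]
    if len(q): print(a,len(q),np.median(q[:,2]).round(1),np.percentile(q[:,2],[5,95]).round(1))
k=(S[...,2]>140)&(S[...,2]<156)&(S[...,1]>90);print('tab',S[k].mean(0),C[k].mean(0))
k=(S[...,2]>76)&(S[...,2]<95)&(abs(S[...,1])<15)&(S[...,0]<-150);print('knob',k.sum(),S[k].mean(0) if k.any() else 0)
E
```

```text
[ 0.54661327 -0.15082049  0.33790249] [-1.79921513e+02 -9.99741804e-05 -1.16037040e+01]
-110 111 0.0 [-1.5  2.2]
-105 259 0.4 [-1.3  2.2]
-100 156 1.3 [-1.1 29.2]
-95 511 12.9 [ 10.7 385.3]
-90 832 343.5 [ 11.2 390.5]
-85 912 352.7 [ 11.7 396.3]
-80 1185 357.3 [ 23.5 401.3]
-75 2960 360.1 [ 24.2 404.5]
-70 3011 358.2 [ 13.  416.8]
-65 8870 419.2 [409.3 422.1]
-60 17041 425.7 [410.2 429.7]
-55 10647 410.9 [402.9 417.8]
-50 10885 410.8 [398.8 417.4]
-45 320 36.4 [34.8 37.8]
-40 325 38.2 [36.4 39.7]
-35 327 40.0 [38.2 41.5]
-30 328 41.8 [40.3 43.3]
-25 410 43.8 [42.1 45.8]
-20 338 46.3 [44.7 47.8]
-15 338 48.0 [46.6 49.6]
-10 363 49.8 [48.1 51.4]
-5 401 51.5 [49.8 53.2]
0 340 53.3 [51.6 54.9]
5 433 55.0 [53.4 56.7]
10 433 57.0 [55.4 58.7]
15 354 58.8 [57.2 60.3]
20 439 60.3 [58.7 61.8]
25 445 62.2 [60.4 63.9]
30 449 64.0 [62.4 65.6]
35 447 65.9 [64.3 67.3]
40 454 67.6 [66.  69.1]
45 461 69.7 [68.  71.4]
50 463 71.5 [70.  73.2]
55 287 71.6 [65.7 73.6]
65 300 24.2 [22.9 25.4]
70 186 23.8 [11.5 25.4]
tab [ -8.10983842 118.91818147 147.98760794] [0.65596762 0.01162002 0.14798761]
knob 0 0
```

View pics/w2.png

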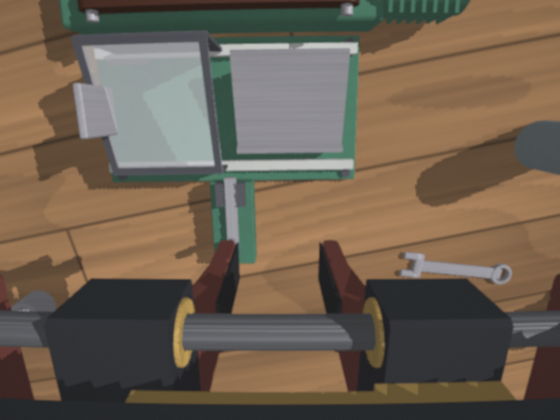

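```bash
cat >> h.py <<'E'
def sander(C,psi=-11.6,O=(.640,-.1065)):
    s=R.from_euler('z',psi,degrees=True).inv().apply((C-np.array([*O,0])).reshape(-1,3)).reshape(C.shape)*1000
    return s
E
python3 - <<'E'
from h import *
C=np.load('C2.npz')['C'];S=sander(C);x,y,z=S[...,0],S[...,1],S[...,2]
m=(x>-40)&(x<45)&(y>-130)&(y<-25)&(z<80)&(z>30)
A=np.c_[S[m][:,:2],np.ones(m.sum())];c=np.linalg.lstsq(A,S[m][:,2],rcond=None)[0];print('plane',c)
h=z-(c[0]*x+c[1]*y+c[2])
on=(abs(h)<5)&(x>-65)&(x<65)&(y>-160)&(y<10)
r=cv2.minAreaRect(S[on][:,:2].astype(np.float32));print('rect',r)
for y0 in range(-135,-5,20):
    q=on&(abs(y-y0)<5);
    l=(h>6)&(z<60)&(x<-40)&(x>-75)&(abs(y-y0)<5)
    print(y0,'x',np.percentile(x[q],[0.5,99.5]).round(1),'ledge',l.sum(),(np.percentile(x[l],[1,99]).round(1),np.median(h[l]).round(1),np.percentile(z[l],[1,50,99]).round(1)) if l.any() else '')
for x0 in range(-30,45,15):
    q=on&(abs(x-x0)<4);print(x0,'y',np.percentile(y[q],[0.5,99.5]).round(1))
E
```

```text
plane [3.63498180e-01 5.04776549e-03 5.35267197e+01]
rect ((7.034736633300781, -65.15107727050781), (116.34815979003906, 148.76324462890625), 0.6977202296257019)
-135 x [-49.3  55.1] ledge 53 (array([-57.4, -50.2]), np.float64(12.4), array([40.7, 45.1, 47.1]))
-115 x [-49.4  55.2] ledge 51 (array([-57.4, -50.3]), np.float64(12.1), array([41. , 44.9, 47. ]))
-95 x [-49.4  55.2] ledge 53 (array([-57.4, -50.4]), np.float64(12.0), array([40.9, 45.1, 47.7]))
-75 x [-50.3  55.5] ledge 58 (array([-58.7, -50.3]), np.float64(11.9), array([41.1, 45. , 47.5]))
-55 x [-50.5  54. ] ledge 55 (array([-58.6, -51.4]), np.float64(12.2), array([40.8, 44.9, 47.5]))
-35 x [-50.5  54.3] ledge 59 (array([-58.6, -51.4]), np.float64(12.0), array([40.7, 44.8, 47.2]))
-15 x [-50.5  54.5] ledge 52 (array([-58.6, -51.4]), np.float64(11.7), array([41. , 45. , 47.7]))
-30 y [-139.    -9.8]
-15 y [-139.3  -10. ]
0 y [-139.1   -9.6]
15 y [-137.4   -9.4]
30 y [-137.5   -8.7]
```

Guard is open (edge at column ~215), the rest is clear at (290,100), and the knob is drawn. The ledge is at sander x ≈ -50 mm. Now the blank.

Request:
step_arm([
  [[-14,57,0,0,0,-0.06],[-14,58,0,0,0,-0.06],[-14,58,0,0,0,-0.06],[-14,58,0,0,0,-0.06],[-14,58,0,0,0,-0.06],[-14,58,0,0,0,-0.06],[-14,58,-8,0,0,-0.054],[-14,58,-10,0,0,0],[-15,56,-10,0,0,0],[-15,56,-10,0,0,0],[0,0,0,0,0,0],[0,0,0,0,0,0]],
], fingers=75)

```text
time_s: 12.65
position: [0.4031, 0.4239, 0.2991]
eef_rot: [179.9, 0.0, -35.2]
contact_force: [0.6, 1.5, 0.5]
opening: 0.075
grasp_force: 0.0
```

```bash
python3 - <<'E'
from h import *
st=readout.state();print(st['position'],st['eef_rot'])
p=vision.camera('wrist');cv2.imwrite('pics/w3.png',p['frame']);C=cloud(p,st)
f=cv2.cvtColor(p['frame'],cv2.COLOR_BGR2HSV);x,y,z=C[...,0],C[...,1],C[...,2]
b=(np.hypot(x-.438,y-.40)<.06)&(z>.012)&(z<.03)
print(cv2.minAreaRect(C[b][:,:2].astype(np.float32)*1000),np.nanmedian(z[b]),np.median(f[b],0),np.median(z[(np.hypot(x-.438,y-.4)<.1)&(z<.008)]))
E
```

```text
[0.40313965 0.42388344 0.29914973] [ 1.79868172e+02  2.01490698e-02 -3.51568296e+01]
((437.1112976074219, 400.16192626953125), (44.850284576416016, 69.17310333251953), 54.35527420043945) 0.018151115422091746 [129.  10. 159.] 0.00021377277386436244
```

View pics/w3.png

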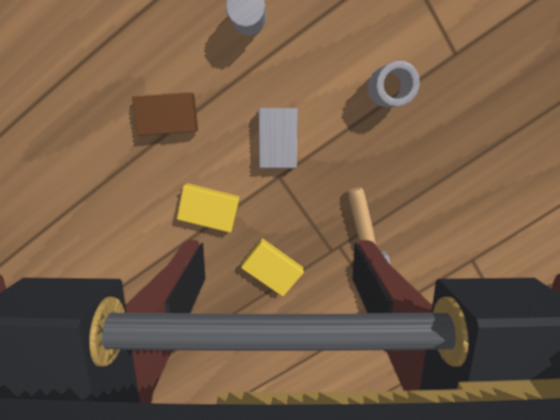

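Blank at (278,138) px: centre (0.437, 0.400), 45×69 mm, top 18 mm high, long axis at -35.6°.

Request:
step_arm([
  [[17,-12,-55,0,0,-0.007],[17,-11.7,-55,0,0,0],[0,0,-55,0,0,0],[0,0,-50,0,0,0],[0,0,-30,0,0,0],[0,0,-15,0,0,0],[0,0,-11,0,0,0],[0,0,0,0,0,0],[0,0,0,0,0,0]],
])

```text
time_s: 13.82
position: [0.4391, 0.4001, 0.0305]
eef_rot: [-179.9, -0.0, -35.7]
contact_force: [0.0, 0.0, -0.1]
opening: 0.0748
grasp_force: 0.0
```

Request:
step_arm([
  [[0,0,0,0,0,0],[0,0,0,0,0,0],[0,0,0,0,0,0],[0,0,0,0,0,0],[0,0,0,0,0,0],[0,0,0,0,0,0]],
], fingers=20, force=25)

```text
time_s: 14.58
position: [0.4383, 0.3997, 0.0296]
eef_rot: [-180.0, -0.0, -35.7]
contact_force: [-1.5, -0.2, 3.9]
opening: 0.0447
grasp_force: 25.0
```

Request:
step_arm([
  [[0,0,20,0,0,0],[0,0,40,0,0,0],[0,0,55,0,0,0],[0,0,55,0,0,0],[0,0,50,0,0,0],[0,0,0,0,0,0]],
], force=35)

```text
time_s: 15.32
position: [0.4403, 0.4011, 0.2532]
eef_rot: [-179.6, -0.1, -35.7]
contact_force: [0.0, -1.1, -4.4]
opening: 0.0446
grasp_force: 35.0
```

Request:
step_arm([
  [[7,-30,0,0,0,0.0855],[12,-50,0,0,0,0.0855],[14,-57,0,0,0,0.0855],[14,-57,0,0,0,0.0855],[14,-57,0,0,0,0.0855],[14,-57,0,-0.0113,-0.057,0],[14,-57,0,-0.0113,-0.057,0],[14,-57,0,-0.0113,-0.057,0],[14,-57,0,-0.0113,-0.057,0],[14,-57,0,-0.0113,-0.057,0],[9,-33,0,-0.0113,-0.0574,0],[0,0,0,0,0,0]],
])

```text
time_s: 16.82
position: [0.5761, -0.171, 0.2462]
eef_rot: [-179.9, -19.7, -11.4]
contact_force: [-0.8, 0.2, -3.6]
opening: 0.0449
grasp_force: 35.0
```

Request:
step_arm([
  [[0,0,0,0,0,0],[0,0,0,0,0,0]],
])

```text
time_s: 17.08
position: [0.5778, -0.168, 0.2484]
eef_rot: [-180.0, -19.9, -11.1]
contact_force: [0.6, 0.2, -4.7]
opening: 0.0447
grasp_force: 35.0
```

Request:
step_arm([
  [[0,0,-50,0,0,0],[0,0,-46,0,0,0],[7,-2,-19,0,0,0],[7,-2,-19,0,0,0],[6.7,-1.6,-18.3,0,0,0],[0,0,0,0,0,0],[0,0,0,0,0,0],[0,0,0,0,0,0]],
])

```text
time_s: 18.08
position: [0.5993, -0.1751, 0.098]
eef_rot: [180.0, -20.1, -11.2]
contact_force: [-0.5, -0.2, -4.3]
opening: 0.0447
grasp_force: 35.0
```

```bash
python3 - <<'E'
from h import *
st=readout.state();print(st['position'],st['eef_rot'],st['contact_force'])
p=vision.camera('wrist');C=cloud(p,st);S=sander(C,-11.2)
# rest frame
r0=np.array([.5761,-.1692,.035]);M=R.from_euler('ZY',[-11.2,-20],degrees=True)
L=M.inv().apply((C-r0).reshape(-1,3)).reshape(C.shape)*1000
m=(abs(L[...,1])<60)&(L[...,0]>-10)&(L[...,0]<120)&(L[...,2]<60)
q=L[m];print(len(q))
for a in range(-10,120,10):
    t=q[abs(q[:,0]-a)<5]
    if len(t): print(a,len(t),np.percentile(t[:,2],[5,50,95]).round(1),np.percentile(t[:,1],[2,98]).round(0))
t=scene=vision.camera('scene');cv2.imwrite('pics/s2.png',cv2.resize(t['frame'][140:380,0:280],None,fx=2.5,fy=2.5))
cv2.imwrite('pics/w4.png',p['frame'])
E
```

```text
[ 0.59934895 -0.17505829  0.09802503] [179.99153631 -20.07519681 -11.20175862] [-0.54195456 -0.18547099 -4.34239736]
39458
0 125 [-0.9  1.8  6.6] [-32.  30.]
10 36 [-1.   0.   0.8] [-58.  56.]
20 970 [-0.7 39.6 40.8] [-59.  58.]
30 2644 [-0.6 39.7 41. ] [-58.  58.]
40 3324 [-0.7 39.7 49.8] [-57.  57.]
50 5184 [-0.7 39.6 55.9] [-56.  56.]
60 3913 [-0.9 39.  40.8] [-57.  58.]
70 4594 [-0.9  0.9 40.8] [-57.  57.]
80 5346 [-1.   0.2 40.1] [-57.  56.]
90 3982 [-1.2 -0.1  1. ] [-57.  58.]
100 4223 [-1.1 -0.1  1. ] [-58.  58.]
110 3822 [-66.7  -0.6   0.9] [-58.  57.]
```

View pics/s2.png

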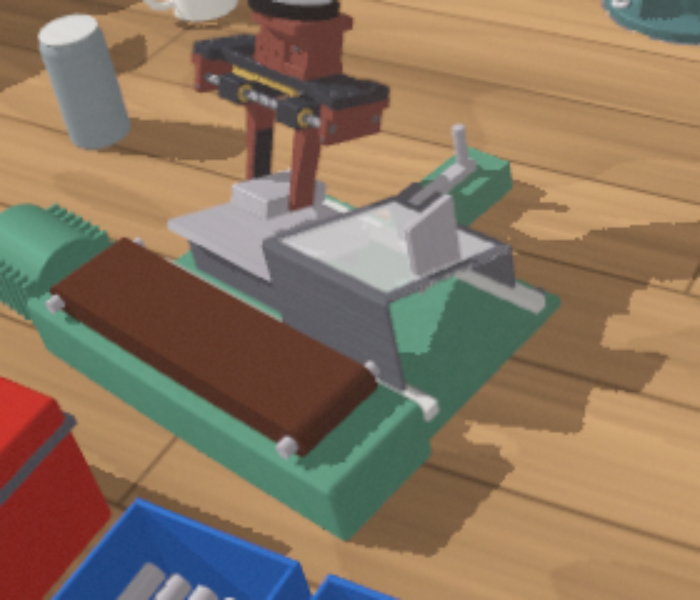

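The scene view shows the blank held above the rest at about (280,195). The guard is open, with the tab at (432,235), and the knob is drawn at (460,140). Next I measure the held blank's extents in the rest frame.

```bash
cat >> h.py <<'E'
r0=np.array([.5761,-.1692,.035]);M=R.from_euler('ZY',[-11.2,-20],degrees=True)
def restf(C): return M.inv().apply((C-r0).reshape(-1,3)).reshape(C.shape)*1000
E
python3 - <<'E'
from h import *
st=readout.state();p=vision.camera('wrist');L=restf(cloud(p,st))
print('tcp',restf(np.array(st['position'])))
m=(abs(L[...,2]-39.7)<2.5)&(L[...,0]>-15)&(L[...,0]<95)&(abs(L[...,1])<30)
q=L[m];print(cv2.minAreaRect(q[:,:2].astype(np.float32)),np.percentile(q[:,0],[.5,99.5]),np.percentile(q[:,1],[.5,99.5]))
m=(abs(L[...,2])<3)&(L[...,0]>80)&(L[...,0]<112);q=L[m];print('rest y',np.percentile(q[:,1],[.3,99.7]),'x',np.percentile(q[:,0],99.5),np.polyfit(q[:,1],q[:,2],1),np.polyfit(q[:,0],q[:,2],1))
E
```

```text
tcp [43.95748344 -1.29470512 50.97190254]
((49.657718658447266, -0.022527694702148438), (57.47657775878906, 59.83537292480469), 0.08685091882944107) [21.53042192 77.97229409] [-24.48068263  23.60379713]
rest y [-64.5402446  64.4857231] x 110.81676467403427 [ 0.00238899 -0.08403829] [ 0.00149462 -0.22774376]
```

Request:
step_arm([
  [[2.2,-0.4,-6.2,0,0,0],[2.2,-0.4,-6.2,0,0,0],[1.4,-0.2,-3.8,0,0,0],[0.5,-0.1,-1.5,0,0,0],[0,0,0,0,0,0],[0,0,0,0,0,0],[0,0,0,0,0,0]],
])

```text
time_s: 19.1
position: [0.6054, -0.1761, 0.0796]
eef_rot: [-180.0, -20.0, -11.2]
contact_force: [1.3, -0.1, -4.0]
opening: 0.045
grasp_force: 35.0
```

```bash
python3 - <<'E'
from h import *
st=readout.state();print('tcp',restf(np.array(st['position'])),st['contact_force'],M.inv().apply(st['contact_force']))
E
```

```text
tcp [43.49554454 -1.07949619 31.59953553] [ 1.3102584  -0.07769958 -4.04742499] [-0.16232773  0.17827739 -4.24809725]
```

Request:
step_arm([
  [[0.5,-0.1,-1.4,0,0,0],[-2.3,0.5,-0.9,0,0,0],[-2.3,0.5,-0.9,0,0,0],[0,0,0,0,0,0],[0,0,0,0,0,0]],
])

```text
time_s: 19.73
position: [0.6012, -0.1752, 0.0762]
eef_rot: [-180.0, -20.0, -11.2]
contact_force: [0.1, -0.4, -3.3]
opening: 0.0445
grasp_force: 35.0
```

Request:
step_arm([
  [[-0.9,0.2,-0.3,0,0,0],[-0.9,0.2,-0.3,0,0,0],[0,0,0,0,0,0],[0,0,0,0,0,0]],
])

```text
time_s: 20.23
position: [0.5999, -0.175, 0.0759]
eef_rot: [180.0, -20.1, -11.2]
contact_force: [2.2, 0.0, -3.6]
opening: 0.0445
grasp_force: 35.0
```

```bash
python3 - <<'E'
from h import *
st=readout.state();print('tcp',restf(np.array(st['position'])),M.inv().apply(st['contact_force']))
E
```

```text
tcp [36.94157005 -1.03295748 30.03972242] [ 0.78906348  0.46266268 -4.10485296]
```

Request:
step_arm([
  [[-0.9,0.2,-0.3,0,0,0],[0,0,0,0,0,0],[0,0,0,0,0,0]],
])

```text
time_s: 20.6
position: [0.5997, -0.175, 0.076]
eef_rot: [180.0, -20.1, -11.2]
contact_force: [4.6, 0.8, -3.5]
opening: 0.0449
grasp_force: 35.0
```

Request:
step_arm([
  [[0.2,0,-0.6,0,0,0],[0,0,0,0,0,0],[0,0,0,0,0,0]],
])

```text
time_s: 20.98
position: [0.5999, -0.1752, 0.0755]
eef_rot: [180.0, -20.1, -11.2]
contact_force: [5.2, 0.6, 0.4]
opening: 0.0445
grasp_force: 35.0
```

```bash
python3 - <<'E'
from h import *
st=readout.state();print('tcp',restf(np.array(st['position'])),M.inv().apply(st['contact_force']))
E
```

```text
tcp [36.86690838 -1.22137342 29.66278739] [ 4.79525342  1.60865621 -1.29858867]
```

Request:
step_arm([
  [[-0.7,0.1,-0.8,0,0,0],[0,0,0,0,0,0],[0,0,0,0,0,0]],
])

```text
time_s: 21.35
position: [0.5999, -0.1754, 0.0751]
eef_rot: [179.9, -20.2, -11.2]
contact_force: [6.1, 0.4, 0.4]
opening: 0.045
grasp_force: 35.0
```

Request:
step_arm([
  [[0,0,0,0,0,0],[0,0,0,0,0,0],[0,0,0,0,0,0]],
], fingers=60)

```text
time_s: 21.72
position: [0.5971, -0.1742, 0.0735]
eef_rot: [-180.0, -19.9, -11.2]
contact_force: [-0.9, 0.7, -0.1]
opening: 0.0599
grasp_force: 0.0
```

Request:
step_arm([
  [[-1,0.2,3,0,0,0],[-7,1.3,18.8,0,0,0],[-13.4,2.6,37.6,0,0,0],[-17,3.3,47,0,0,0],[-17,3.3,47,0,0,0],[0,0,0,0,0,0],[0,0,0,0,0,0]],
])

```text
time_s: 22.6
position: [0.5423, -0.1636, 0.2271]
eef_rot: [-180.0, -20.0, -11.2]
contact_force: [-0.0, 0.9, -0.1]
opening: 0.0603
grasp_force: 0.0
```

```bash
python3 - <<'E'
from h import *
st=readout.state();p=vision.camera('wrist');L=restf(cloud(p,st));cv2.imwrite('pics/w5.png',p['frame'])
print('tcp',restf(np.array(st['position'])))
m=(abs(L[...,2]-18)<4)&(L[...,0]>2)&(L[...,0]<95)&(abs(L[...,1])<50)
q=L[m];print(len(q),cv2.minAreaRect(q[:,:2].astype(np.float32)),np.percentile(q[:,0],[.5,99.5]),np.percentile(q[:,1],[.5,99.5]),'tilt',np.linalg.lstsq(np.c_[q[:,:2],np.ones(len(q))],q[:,2],rcond=None)[0])
m=(abs(L[...,2])<3)&(L[...,0]>5)&(L[...,0]<112);q=L[m];print('rest y',np.percentile(q[:,1],[.3,99.7]),'plane',np.linalg.lstsq(np.c_[q[:,:2],np.ones(len(q))],q[:,2],rcond=None)[0])
for n in ['top','scene']:
    p=vision.camera(n);S=sander(cloud(p))
    k=(S[...,2]>76)&(S[...,2]<92)&(abs(S[...,1])<15)&(S[...,0]<-150)&(S[...,0]>-200);print(n,'knob',k.sum(),S[k].mean(0) if k.any() else 0)
    k=(S[...,2]>140)&(S[...,2]<156)&(S[...,1]>90)&(S[...,1]<150);print('tab',S[k].mean(0) if k.any() else 0)
E
```

```text
tcp [ 33.48121126  -1.12020243 192.19189379]
3628 ((36.59485626220703, -1.1959152221679688), (69.235107421875, 45.04039764404297), 0.24001003801822662) [ 2.2591555  71.06565191] [-23.45637045  21.08689993] tilt [-2.42360188e-03  3.22259135e-03  1.79442546e+01]
rest y [-65.17341471  64.62685857] plane [ 0.00111633  0.00238694 -0.14977456]
top knob 17 [-177.8498106     1.22474005   82.87921364]
tab [-11.79540251 122.01881306 148.50713678]
scene knob 19 [-173.3650498     2.78606309   81.8435197 ]
tab [ -5.91069022 124.49345778 146.64753439]
```

View pics/w5.png

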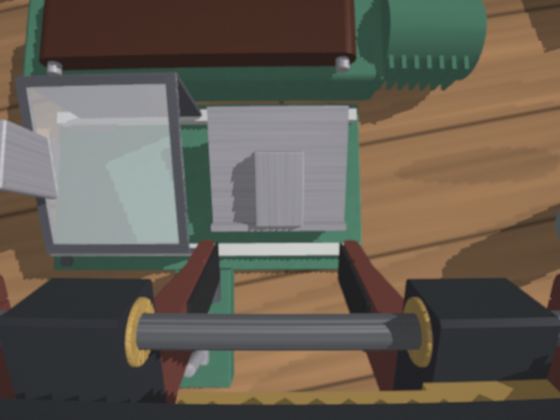

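The blank lies flat and square, about 1 mm off the middle of the rest's width, and up against the ledge: (279,190) px, with the ledge at row ~227. The guard is open and the bolt drawn, so I'm handing in.

```bash
python3 -c "
from rig import job
print(job.close_job())"
```

```text
the job is handed in; nothing more can be done
None
```

The job is handed in at about 23 s of the 67 s allowed: bolt fully drawn, guard fully open, and the blank flat on the rest, about 1 mm off mid-width, square and up against the ledge; the two offcuts were not touched.

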